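# Nut drivers back onto the clip rail

## Task

The cat's scratching post is nearly built: put the two loose nut drivers back on the clip rail in size order, the large one in the clip at the rail's deep-footed end and the small one in the clip at its shallow-footed end. Press each one down by its handle until its shank snaps into the clip, lying level and square to the rail, then let go, and leave the medium driver in its middle clip.

Things in the scene. Friction and masses are not known exactly. Their poses are not given: they have to be found in the camera images.
- driver_large: Large nut driver, loose, ~110 g: black square handle 32x32 mm, 105 long; steel shank 10 across, 64 of it bare; round nut socket 24 across, 22 long. Origin: mid-length of the bare shank, on its axis; x along the shank to the socket. Handle spans 32 to 137 mm behind the origin; centre of mass 46 mm behind: grip there, across y. On the table it lies level, axis 16 mm up.
- driver_small: Small nut driver, loose, ~50 g: same form and colours; handle 20x20 mm, 70 long; same bare shank (10 across, 64 long); socket 14 across, 14 long. Origin and axes as for the large one. Handle spans 32 to 102 mm behind the origin; centre of mass 45 mm behind: grip there, across y. On the table it lies level, axis 10 mm up.
- driver_medium: Medium nut driver, already in the rail's middle clip, to stay there, ~80 g: same form; handle 26x26 mm, 85 long, on the rail's -x side; same bare shank; socket 20 across, 18 long. Origin and axes as for the others.
- rail: Clip rail, fixed to the table: aluminium bar 36 mm deep (x), 230 long (y), top 35 up, on a 12 mm high wooden foot stepped in depth: 120 under the +y clip, 85 in the middle, 50 under the -y clip. Origin: centre of the underside, z up. Clips at y +80, 0, -80 mm, x 0. Shanks lie along x; the handle must clear the bar on one side and the socket on the other.
- clip_deep (a point): Centre of the seat of the clip at the rail's deep-footed end (+y), 40 mm up, where the shank's axis lies once home; axes as the rail. Two sprung steel jaws, 24 mm long (x): lips flare up to a mouth 30 mm wide (y) 23 mm above this point, over a throat 6 mm wide 5 mm above it. Pressing the shank straight down with 4 to 7 N parts the jaws; it snaps in, centred sideways, resting on the bar.
- clip_shallow (a point): The same point of the identical clip at the rail's shallow-footed end (-y), 40 mm up; axes as the rail.
Not all that is in view belongs to the job. What is shaped like the driver_small but brown is not meant. Leave any green or turquoise look-alike of the driver_large alone.

How it is judged:
At the end, for the whole second after the job is handed in: Large driver snapped into the clip at the deep-footed (+y) end, small one at the shallow-footed (-y) end, medium still in the middle: mid-shank within 18 mm of its clip along the shank, 10 mm across, axis 35 to 44.5 mm up, level and square within 0.2 rad, either way round; released, at rest (y of driver_large in the frame of rail between 0.07 and 0.09 m and x of driver_large in the frame of rail between -0.018 and 0.018 m and z of driver_large in the frame of rail between 0.035 and 0.0445 m and angle between the x axis of each of driver_large, driver_small, driver_medium and the x axis of rail, either way round below 0.2 rad and y of driver_small in the frame of rail between -0.09 and -0.07 m and x of driver_small in the frame of rail between -0.018 and 0.018 m and z of driver_small in the frame of rail between 0.035 and 0.0445 m and y of driver_medium in the frame of rail between -0.01 and 0.01 m and x of driver_medium in the frame of rail between -0.018 and 0.018 m and z of driver_medium in the frame of rail between 0.035 and 0.0445 m and linear speed of each of driver_large, driver_small below 0.02 m/s); the robot touches nothing.
It fails at once if the medium driver is knocked out of its clip (distance of driver_medium from where it was at the start of the episode above 0.03 m).
It also fails if it takes over 51 s, if anything falls off the work surface, if the arm or the gripper's body presses on something with over 40 N, if the wrist force passes 120 N, or if a joint passes its speed limit or range.

## Robot

A 6-joint arm with a two-finger parallel gripper is mounted at the origin on the work surface. World frame = base frame: x ahead of the robot, y to its left, z up, the work surface at z = 0. Lengths are in m, angles in rad, forces in N, time in s.
With the tool pointing down it reaches from about 0.275 to 0.85 m from the base axis. Payload 5.2 kg.
Tool frame: the origin (TCP) lies midway between the tips of the shut fingers; the grasp point (between the pads) lies env.grasp_offset behind it (env.grasp_offset is the distance from the TCP to the grasp point, in m); z points along the fingers, y is the line along which they close (so a half turn about z gives the same grasp; the last joint's range is limited). The gripper opens to 85 mm and grips with 20 to 120 N. Pads are 22 mm wide; open, the fingers measure 114 mm over their backs; the gripper's body (76 mm by 85 mm) begins 54 mm behind the grasp point. The pads swing forward as they close: fully open they stand 13 mm farther back than shut.
Start: joints at [-1.473, 0.259, 1.535, -0, 1.348, -0.203], TCP at [0.163, -0.525, 0.231] pointing down, gripper open.
Joint ranges: [-3.14, 3.14], [-0.91, 2.08], [0.19, 2.58], [-1.22, 4.36], [0.22, 2.71], [-3.12, 3.12]. Speed limits (rad/s): [2.57, 2.57, 3.14, 3.14, 3.14, 3.14].

## Interface

Orientations are given as a 3x3 rotation matrix whose columns are the frame's x, y, z axes.
In Python, from station import env gives the robot as it stands.
- The arm moves only by the tool jog_arm, never from a script. Its argument "series" is one flat list of numbers, 7 for each row, row after row: the shift along the world's x, y, z in cm, then the turn, a rotation vector about the world's x, y, z in rad, then the opening, from -1 (shut) to 1 (fully open). A call has 1 to 8 rows; each row is the pose to reach, as a shift and turn from the pose commanded when the call began; what a row does not reach only later rows make up. A row lasts 1/12 s, in which the tool goes at most 41.7 mm and 7.16 degrees, less where a joint would pass 70% of its speed; a pose out of reach is approached as far as the arm can. A call with a gripper value outside its range is refused whole. The fingers move at their own pace and stop on an object; "force" is the grip in N (left out, the last holds). Time passes only in rows, so rows that repeat a pose let the fingers close. It gives the time, the measured TCP pose, the force, the opening and the grip force at its end, in the units of the state.
- env.observe(): the state, without advancing time (a new reading comes with each control period).
- env.snapshot(name): name is "side" or "top" or "wrist"; returns a dict with "color" (420x560x3 uint8, blue, green, red), "camera_matrix" (3x3 intrinsics, pixels), "rvec" (rotation vector, rad) and "tvec" (3), from world to camera coordinates, as OpenCV has them; the wrist camera has in their place "tool_from_camera" (4x4, takes a point from camera to tool coordinates, whose origin is the TCP and whose axes are the flange's). Camera axes: x right, y down, z forward; pixel columns grow to the right and rows downward; lengths in m; the calibration is good to about 2 mm. A picture is of the moment at which its call begins: read the wrist's pose just before it. There is no depth.
- env.finish_job(): hands the job in; it is judged then, once.
The state is a dict: "time_s": time; "q": joint angles; "joint_velocities": joint speeds; "joint_torque": joint torques, N m; "tcp_pos": TCP position; "orientation": TCP orientation; "force": force on the tool from outside, world axes, zero at the start; "ft_torque": the same for the moment, N m; "width": finger opening in m; "finger_force": force on a finger pad.
Only numpy, scipy, OpenCV 4.12 (cv2) and the standard library are available. Lean on these libraries where they do the work, as an engineer would, in place of code of your own. Each camera call takes 0.05 s, during which the arm holds its last target. There are 200 camera calls.

## Working session

There is one attempt and no reset: what is moved stays moved. The work goes in short steps, Python scripts to look and compute and a tool call to move; the robot and the scene stay as the last step left them, time stands still between calls to the robot, and variables do not carry over. Pictures are saved under pics/ and viewed, at most 10 in all, crops included, and the job is handed in when it is done.

Besides the shell and the picture viewer there is one more tool, called after "Emit:" as name(argument=value, ...) on one line, values as JSON. jog_arm: Moves the arm, as the interface text tells. Its arguments: {"type":"object","properties":{"series":{"type":"array"},"force":{"type":"number"}},"required":["series"]}

```bash
mkdir -p pics; ls; python3 - <<'E'
from station import env
import cv2
for n in ("top","side"):
    s=env.snapshot(n); cv2.imwrite(f"pics/{n}0.png",s["color"]); print(n,s["camera_matrix"].tolist(),s["rvec"],s["tvec"])
o=env.observe();print(o["tcp_pos"],o["orientation"],o["width"],env.grasp_offset,o["time_s"])
E
```

```text
pics
top [[502.8800991414104, 0.0, 270.88920095724535], [0.0, 502.8800991414104, 204.89449436933893], [0.0, 0.0, 1.0]] [ 2.1641618  -2.17174062  0.12194345] [-0.19324766  0.47205659  1.42337731]
side [[415.38532662794734, 0.0, 283.42945184219514], [0.0, 415.38532662794734, 208.79051210368158], [0.0, 0.0, 1.0]] [ 0.94181391 -2.49529766  1.02910411] [0.20079553 0.35761847 0.97704638]
[ 0.16292286 -0.52480411  0.230556  ] [[ 9.55096614e-01  2.96294487e-01 -1.87351049e-04]
 [ 2.96294377e-01 -9.55095202e-01  1.67254416e-03]
 [ 3.16627525e-04 -1.65295232e-03 -9.99998584e-01]] 0.08533860214728582 0.0187 0.1
```

View pics/top0.png

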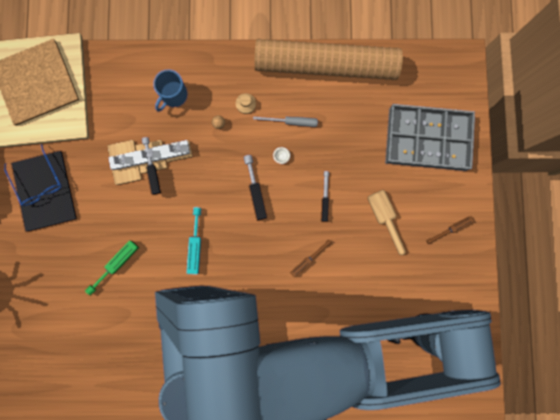

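View pics/side0.png

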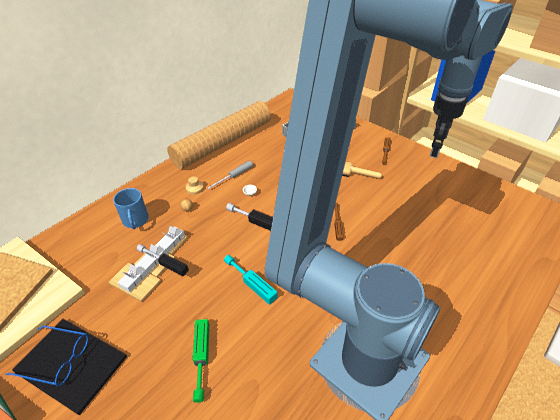

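The top view shows the rail at about (150,155) with its deep foot to the left and the medium driver's handle pointing down. The large driver is at (249,158)-(260,218), and the small one at (326,173)-(325,220). The side view agrees, with the rail at (150,263) and the decoys being green, turquoise and brown.

```bash
cat > h.py <<'E'
import cv2, numpy as np
def ray(s,uv,z):
    R=cv2.Rodrigues(s["rvec"])[0]; c=-R.T@np.ravel(s["tvec"])
    uv=np.atleast_2d(np.float64(uv)); d=np.c_[uv,np.ones(len(uv))]@np.linalg.inv(s["camera_matrix"]).T@R
    return c+d*((z-c[2])/d[:,2])[:,None]
def comps(mask,x0,y0,x1,y1,amin=15):
    m=np.zeros(mask.shape,np.uint8); m[y0:y1,x0:x1]=mask[y0:y1,x0:x1]*255
    return [c.reshape(-1,2) for c in cv2.findContours(m,cv2.RETR_EXTERNAL,cv2.CHAIN_APPROX_NONE)[0] if cv2.contourArea(c)>amin]
def rect(p):
    (c,(w,h),a)=cv2.minAreaRect(np.float32(p[:,:2]*1000)); 
    if w<h: w,h,a=h,w,a+90
    return np.round(c,1),round(w,1),round(h,1),round(a,1)
E
python3 - <<'E'
from station import env
from h import *
s=env.snapshot("top"); im=s["color"].astype(int); mx=im.max(2);mn=im.min(2)
dark=mx<60; grey=(mx-mn<32)&(mx>95)
for nm,b,zd in (("L",(235,145,275,230),.026),("S",(310,162,340,230),.016),("M",(135,160,170,200),.05)):
    for c in comps(dark,*b): print(nm,"dark",rect(ray(s,c,zd)),c.mean(0))
for nm,b,z in (("L",(235,145,275,200),.016),("S",(310,162,340,205),.01),("rail",(100,130,200,182),.035)):
    for c in comps(grey,*b,8): print(nm,"grey",rect(ray(s,c,z)),c.mean(0), len(c))
big=[cv2.resize(s["color"][125:195,95:205],None,fx=5,fy=5,interpolation=cv2.INTER_CUBIC)]
d=env.snapshot("side")["color"][215:310,100:210]
big.append(cv2.resize(d,(450,350)))
b=np.hstack([cv2.resize(big[0],(350*110//70,350))[:, :],big[1]])
cv2.imwrite("pics/rail.png",cv2.resize(b,(800,280)))
E
```

```text
L dark (array([ 482.9, -157.3]), 104.5, 26.0, 12.9) [257.83950617 201.24691358]
S dark (array([ 460. , -350.4]), 64.3, 14.5, 179.1) [324.86538462 209.42307692]
M dark (array([544.1, 139.2]), 82.2, 23.9, 12.3) [153.55384615 179.63076923]
L grey (array([ 579.5, -137.8]), 84.4, 22.3, 18.3) [250.29032258 168.5483871 ] 62
S grey (array([ 534.2, -356.6]), 77.0, 11.7, 179.1) [325.64285714 184.        ] 56
rail grey (array([629.5, 158.5]), 233.3, 79.0, 98.1) [148.635 153.69 ] 200
```

View pics/rail.png

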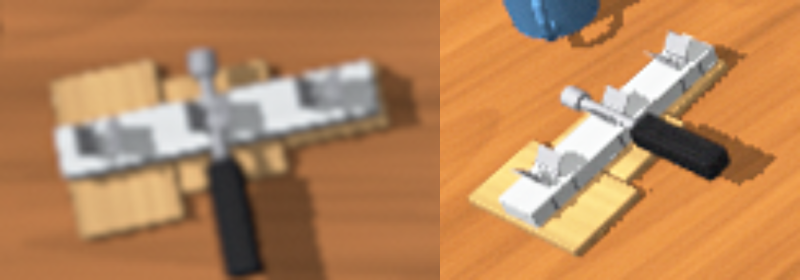

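The crop shows the rail tilted slightly, with the deep foot at the left (+y). The outer clips are empty, near crop pixels (105,140) and (335,92), and the medium driver is seated. I'll go over the small driver for a close wrist view.

Emit:
jog_arm(series=[31,17.5,-1,0,0,-0.3,1,31,17.5,-1,0,0,-0.3,1,31,17.5,-1,0,0,-0.3,1,31,17.5,-1,0,0,-0.3,1,31,17.5,-1,0,0,-0.3,1,31,17.5,-1,0,0,-0.3,1,31,17.5,-1,0,0,-0.3,1,31,17.5,-1,0,0,-0.3,1])

```text
time_s: 0.87
tcp_pos: [0.4491, -0.3632, 0.222]
orientation: [[1.0, 0.001, -0.0], [0.001, -1.0, 0.0], [-0.0, -0.0, -1.0]]
force: [0.9, -0.9, -0.3]
width: 0.0851
finger_force: 0.0
```

Emit:
jog_arm(series=[2.7,1.5,0,0,0,0,0.2,2.7,1.5,0,0,0,0,0.2,2.7,1.5,0,0,0,0,0.2,2.7,1.5,0,0,0,0,0.2], force=90)

```text
time_s: 1.2
tcp_pos: [0.4741, -0.3497, 0.2218]
orientation: [[1.0, 0.001, -0.001], [0.001, -1.0, 0.0], [-0.001, -0.0, -1.0]]
force: [0.2, -0.4, 1.1]
width: 0.051
finger_force: 0.0
```

```bash
cat >> h.py <<'E'
def wrist(env):
    o=env.observe(); s=env.snapshot("wrist"); T=np.eye(4); T[:3,:3]=o["orientation"]; T[:3,3]=o["tcp_pos"]
    M=np.linalg.inv(T@s["tool_from_camera"]); s["rvec"]=cv2.Rodrigues(M[:3,:3])[0]; s["tvec"]=M[:3,3]
    return o,s
def px(s,p): return cv2.projectPoints(np.float64([p]),s["rvec"],s["tvec"],s["camera_matrix"],None)[0].ravel()
def yaw(o): return np.arctan2(o["orientation"][1][0],o["orientation"][0][0])
E
python3 - <<'E'
from station import env
from h import *
o,s=wrist(env); cv2.imwrite("pics/w1.png",s["color"])
print(o["time_s"],o["tcp_pos"],o["width"],yaw(o)); print(s["tool_from_camera"].round(3).tolist())
print(px(s,(.527,-.352,.01)),px(s,(.46,-.35,.01)))
t=env.snapshot("top"); cv2.imwrite("pics/top1.png",t["color"])
E
```

```text
1.2 [ 0.474103   -0.34967628  0.22175883] 0.05104893359095797 0.0014804343551771692
[[-0.0, -0.955, -0.295, 0.076], [1.0, -0.0, -0.0, 0.0], [-0.0, -0.295, 0.955, -0.142], [0.0, 0.0, 0.0, 1.0]]
[281.42936667 126.57311404] [279.29209268 193.23726098]
```

View pics/w1.png

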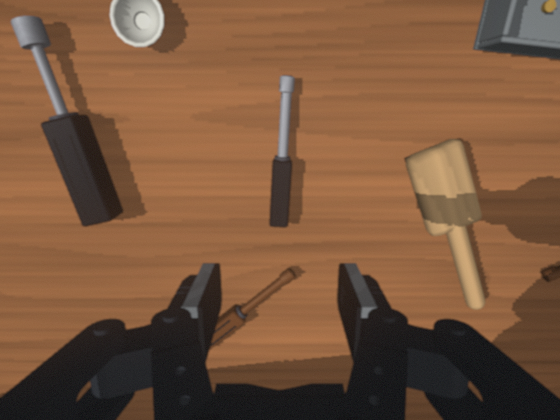

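The wrist view shows the small driver with its handle at (281,157)-(279,226) and socket tip at (287,77). The large driver's handle runs from (62,118) to (100,218), with its socket at (30,30).

```bash
python3 - <<'E'
from station import env
from h import *
o,s=wrist(env); im=s["color"].astype(int); mx=im.max(2);mn=im.min(2)
dark=(mx<62)&(mx-mn<25); grey=(mx-mn<32)&(mx>85)
def axis(c,z):
    p=ray(s,c,z)[:,:2]; return p
for nm,bd,bg,za,zt in (("S",(255,140,305,235),(270,70,300,154),.010,.02),("L",(35,105,130,235),(8,10,75,113),.016,.032)):
    d=max(comps(dark,*bd),key=len); g=max(comps(grey,*bg),key=len)
    print(nm,"handle",rect(ray(s,d,zt)),"steel",rect(ray(s,g,za)))
    cd=np.array(rect(ray(s,d,zt))[0]); 
    P=ray(s,g,za)[:,:2]*1000; far=P[np.argmax(np.linalg.norm(P-cd,axis=1))]; near=P[np.argmin(np.linalg.norm(P-cd,axis=1))]
    cg=np.array(rect(ray(s,g,za))[0]); v=cg-cd
    print("  far",far,"near",near,"yaw",np.degrees(np.arctan2(v[1],v[0])))
# rail top view
t=env.snapshot("top"); im=t["color"].astype(int); mx=im.max(2);mn=im.min(2)
E
```

```text
S handle (array([ 462.8, -351. ]), 67.9, 16.8, 176.8) steel (array([ 537.1, -356.2]), 72.9, 14.1, 178.9)
  far [ 573.4821162  -359.97010153] near [ 500.74553742 -351.52403217] yaw -4.003405559113031
L handle (array([ 487.7, -164.9]), 103.2, 43.2, 12.7) steel (array([ 569.3, -136.1]), 60.5, 9.5, 13.2)
  far [ 598.54268825 -128.49822105] near [ 540.5026618  -145.80270143] yaw 19.44003482817621
```

Emit:
jog_arm(series=[1,-0.25,-5,0,0,-0.06,0.2,1,-0.25,-10,0,0,-0.06,0.2,1,-0.25,-14,0,0,-0.06,0.2,1,-0.25,-18,0,0,-0.06,0.2,1,-0.25,-18,0,0,-0.06,0.2,1,-0.25,-18,0,0,-0.06,0.2], force=90)

```text
time_s: 1.9
tcp_pos: [0.4811, -0.3503, 0.0373]
orientation: [[0.998, -0.061, -0.007], [-0.061, -0.998, 0.007], [-0.007, -0.007, -1.0]]
force: [-0.3, 0.0, -0.3]
width: 0.0511
finger_force: 0.0
```

```bash
python3 - <<'E'
from station import env
from h import *
o,s=wrist(env); im=s["color"].astype(int); mx=im.max(2);mn=im.min(2)
cv2.imwrite("pics/w2.png",s["color"]); print(o["tcp_pos"],yaw(o))
print(px(s,(.529,-.355,.01)),px(s,(.484,-.3523,.02)),px(s,o["tcp_pos"]))
E
```

```text
[ 0.48109082 -0.35032184  0.0373394 ] -0.06107386096164849
[282.91611272 162.37947605] [282.84437918 257.23231961] [278.95443896 279.94705105]
```

View pics/w2.png

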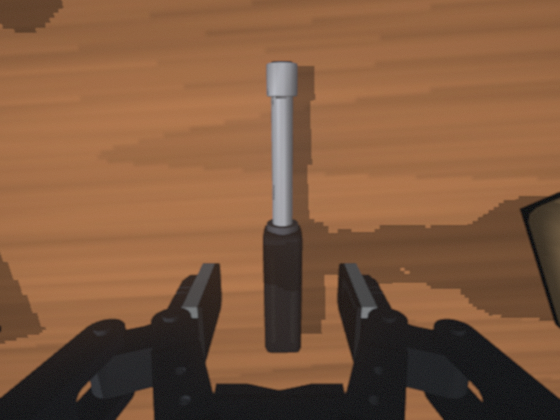

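The small driver is lined up with the fingers: the shank is at u=283 and the handle front at v=224. I'll lower and grip.

Emit:
jog_arm(series=[0.3,-0.15,-3.1,0,0,0,0.2,0.3,-0.15,-3.1,0,0,0,0.2,0.3,-0.15,-3.1,0,0,0,-1,0.3,-0.15,-3.1,0,0,0,-1,0.3,-0.15,-3.1,0,0,0,-1,0.3,-0.15,-3.1,0,0,0,-1,0.3,-0.15,-3.1,0,0,0,-1], force=90)

```text
time_s: 2.53
tcp_pos: [0.4886, -0.3549, 0.014]
orientation: [[0.998, -0.059, 0.003], [-0.059, -0.998, -0.003], [0.003, 0.003, -1.0]]
force: [-2.9, 0.8, 6.2]
width: 0.0164
finger_force: 88.0
```

Emit:
jog_arm(series=[0,0,0,0,0,0,0,0,0,0,0,0,0,0,0,0,0,0,0,0,0])

```text
time_s: 2.78
tcp_pos: [0.4878, -0.3539, 0.0119]
orientation: [[0.998, -0.059, 0.001], [-0.059, -0.998, -0.001], [0.001, 0.001, -1.0]]
force: [-0.6, 0.7, -0.1]
width: 0.0426
finger_force: 0.0
```

```bash
python3 - <<'E'
from station import env
from h import *
o,s=wrist(env); cv2.imwrite("pics/w3.png",s["color"]); print(o["tcp_pos"],yaw(o),o["width"],o["force"])
print(px(s,(.529,-.355,.01)),px(s,(.484,-.3523,.02)),px(s,o["tcp_pos"]))
E
```

```text
[ 0.48781747 -0.35391289  0.01186136] -0.05920703834903357 0.04264334350637113 [-0.63477884  0.70657367 -0.12302013]
[275.67715417 189.16237021] [275.75083485 297.27127439] [278.9680383  279.93314182]
```

View pics/w3.png

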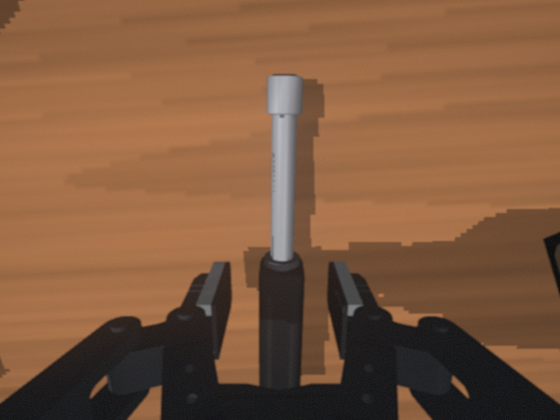

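The driver is undisturbed (shank u=283, handle front v=258), but the first grip only caught the chamfer. I'll go lower and grip again.

Emit:
jog_arm(series=[-0.1,0,-0.9,0,0,0,0,-0.1,0,-0.9,0,0,0,0,-0.1,0,-0.9,0,0,0,-1,-0.1,0,-0.9,0,0,0,-1,-0.1,0,-0.9,0,0,0,-1,-0.1,0,-0.9,0,0,0,-1], force=90)

```text
time_s: 3.33
tcp_pos: [0.4866, -0.3537, 0.0021]
orientation: [[0.998, -0.059, 0.0], [-0.059, -0.998, -0.0], [0.0, 0.0, -1.0]]
force: [-0.1, 0.8, -0.1]
width: 0.018
finger_force: 88.0
```

Emit:
jog_arm(series=[0,0,4,0,0,0,-1,0,0,8,0,0,0,-1,0,2,12,0,0,0,-1,0,6,15,0,0,0.1,-1,1,10,16,0,0,0.1,-1,2,14,18,0,0,0.2,-1,3,18,19,0,0,0.2,-1,4,22,20,0,0,0.26,-1])

```text
time_s: 4.0
tcp_pos: [0.5231, -0.1476, 0.1996]
orientation: [[0.98, 0.199, 0.002], [0.199, -0.98, -0.001], [0.002, 0.001, -1.0]]
force: [1.3, -0.9, -1.0]
width: 0.018
finger_force: 88.3
```

Emit:
jog_arm(series=[1,4,0,0,0,0,-1,1,8,0,0,0,0,-1,1,12,0,0,0,0,-1,1,16,0,0,0,0,-1,1,20,0,0,0,0,-1,1,20,0,0,0,0,-1,1,20,0,0,0,0,-1])

```text
time_s: 4.58
tcp_pos: [0.5324, 0.0534, 0.1982]
orientation: [[0.979, 0.204, 0.0], [0.204, -0.979, 0.0], [0.0, -0.0, -1.0]]
force: [0.5, -0.3, -0.2]
width: 0.018
finger_force: 88.4
```

```bash
python3 - <<'E'
from station import env
from h import *
o,s=wrist(env); cv2.imwrite("pics/w4.png",s["color"]); print(o["tcp_pos"],yaw(o),o["width"],o["force"],o["time_s"])
E
```

```text
[0.53240033 0.05343207 0.19816045] 0.2054951326004841 0.018033345473375702 [ 0.51605524 -0.34866364 -0.16676633] 4.5833
```

View pics/w4.png

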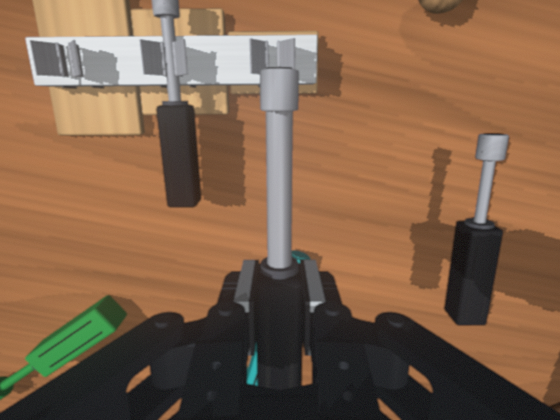

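The wrist view shows the rail's rear top edge from (28,38) to (316,33), the medium driver at u≈170, and the small driver held straight in the grip. The large driver is at (472,322)-(492,135).

```bash
python3 - <<'E'
from station import env
from h import *
o,s=wrist(env); im=s["color"].astype(int); mx=im.max(2);mn=im.min(2)
for u in (100,130,215,235,310): print(u,[(v,int(mx[v,u]),int(mn[v,u])) for v in range(28,96,4)])
m=((mx-mn<30)&(mx>125))
# rear edge: first bright row per column
pts=[]
for u in list(range(36,44))+list(range(85,140))+list(range(192,248))+list(range(300,314)):
    vs=np.where(m[20:70,u])[0]
    if len(vs): pts.append((u,20+vs[0]-.5))
pts=np.array(pts); a,b=np.polyfit(pts[:,0],pts[:,1],1)
r=pts[:,1]-a*pts[:,0]-b; k=abs(r)<1.5; a,b=np.polyfit(pts[k,0],pts[k,1],1); print("edge",a,b,k.sum(),len(k))
row=m[int(a*170+b)+4]; us=np.where(row[:330])[0]; print(us.min(),us.max())
L,R=[ray(s,(u,a*u+b),.035)[0] for u in (us.min(),us.max()+.5)]
print(L,R,np.linalg.norm(L-R)); d=(L-R)/np.linalg.norm(L-R); x=np.array([d[1],-d[0],0])
C=(L+R)/2-.018*x; th=np.arctan2(x[1],x[0]); print("C",C,"yaw",th)
for n,y in (("deep",.08),("mid",0),("shallow",-.08)):
    p=C+d*y; p[2]=.04; print(n,p,px(s,p), "front/rear axis px",px(s,p-.032*x),px(s,p+.032*x))
# medium handle and large
dark=(mx<62)&(mx-mn<25); c=max(comps(dark,150,95,205,212),key=len); print("M",rect(ray(s,c,.053)))
c=max(comps(dark,440,210,505,330),key=len); print("L",rect(ray(s,c,.032)))
g=max(comps((mx-mn<32)&(mx>85),470,125,515,218),key=len); P=ray(s,g,.016)*1000; print(rect(P/1000), "far x",P[:,0].max(),"near",P[:,0].min())
E
```

```text
100 [(28, 210, 124), (32, 209, 123), (36, 212, 166), (40, 232, 227), (44, 231, 227), (48, 232, 227), (52, 146, 143), (56, 144, 141), (60, 144, 141), (64, 147, 145), (68, 148, 144), (72, 147, 143), (76, 148, 145), (80, 149, 148), (84, 172, 169), (88, 107, 73), (92, 157, 97)]
130 [(28, 159, 100), (32, 132, 84), (36, 159, 157), (40, 231, 226), (44, 230, 225), (48, 232, 227), (52, 230, 225), (56, 227, 223), (60, 227, 222), (64, 228, 224), (68, 228, 224), (72, 228, 224), (76, 229, 224), (80, 230, 226), (84, 183, 177), (88, 140, 89), (92, 144, 90)]
215 [(28, 168, 100), (32, 140, 87), (36, 214, 206), (40, 228, 223), (44, 224, 219), (48, 227, 222), (52, 226, 221), (56, 223, 218), (60, 227, 222), (64, 226, 221), (68, 197, 190), (72, 210, 202), (76, 225, 220), (80, 226, 222), (84, 110, 105), (88, 134, 88), (92, 144, 90)]
235 [(28, 169, 80), (32, 178, 105), (36, 218, 213), (40, 227, 222), (44, 223, 218), (48, 226, 221), (52, 228, 223), (56, 224, 219), (60, 224, 219), (64, 224, 219), (68, 223, 218), (72, 227, 222), (76, 227, 223), (80, 225, 221), (84, 125, 121), (88, 148, 95), (92, 148, 93)]
310
[... 388 characters left out ...]
0.035     ] 0.2290990075515858
C [0.62094928 0.15743977 0.035     ] yaw 0.21257597594144653
deep [0.60407099 0.23563902 0.04      ] [67.68233698 60.56572727] front/rear axis px [ 75.03391384 103.21369106] [59.81127003 14.90409792]
mid [0.62094928 0.15743977 0.04      ] [169.55921293  59.51858894] front/rear axis px [173.55123981 102.22662053] [165.28491389  13.79071577]
shallow [0.63782757 0.07924051 0.04      ] [271.56211347  58.47015528] front/rear axis px [272.18640801 101.23836931] [270.89364742  12.67590761]
M (array([549.6, 136.1]), 81.7, 21.4, 11.8)
L (array([ 489.8, -145.8]), 112.5, 43.9, 12.8)
(array([ 580.9, -134.5]), 79.7, 27.5, 12.7) far x 621.2561014243532 near 540.6225104313744
```

Emit:
jog_arm(series=[3,0.8,-2,0,0,0.007,-1,6.2,1.65,-4,0,0,0.007,-1,6.2,1.65,-8,0,0,0.007,-1,6.2,1.65,-11,0,0,0.007,-1,6.2,1.65,-12.5,0,0,0.007,-1,6.2,1.65,-12.5,0,0,0.007,-1,6.2,1.65,-12.5,0,0,0.007,-1,6.2,1.65,-12.5,0,0,0.007,-1])

```text
time_s: 5.35
tcp_pos: [0.5961, 0.0663, 0.0745]
orientation: [[0.979, 0.205, 0.002], [0.205, -0.979, -0.0], [0.002, 0.001, -1.0]]
force: [-0.9, -0.4, 0.2]
width: 0.0179
finger_force: 88.4
```

```bash
python3 - <<'E'
from station import env
from h import *
o,s=wrist(env); cv2.imwrite("pics/w5.png",s["color"]); p=np.array(o["tcp_pos"]);print(p,yaw(o),o["width"],o["force"],o["time_s"])
C=np.array([.6378,.0792,.04]);x=np.array([np.cos(.2126),np.sin(.2126),0]);print(px(s,C),px(s,C+[0,0,.023]),"err",(C-.044*x-p)*100)
im=s["color"].astype(int); mx=im.max(2);mn=im.min(2)
for v in (60,90,120,150,180,210,240): print(v,''.join('#' if k else '.' for k in ((mx-mn<32)&(mx>85))[v,240:320]))
t=env.snapshot("side"); cv2.imwrite("pics/s5.png",np.hstack([cv2.resize(t["color"][205:315,95:215],(400,367)),s["color"][50:417,90:490]]))
E
```

```text
[0.59605119 0.06627877 0.07449971] 0.2060888877306706 0.017907044866018827 [-0.94785684 -0.4217126   0.2128926 ] 5.35
[270.52985899 169.46511979] [269.38160577 178.83186073] err [-0.1260554   0.36371403 -3.44997124]
60 ................................................................................
90 ....................######################################......................
120 ..........................###########################...........................
150 ################################################################################
180 ################################################################################
210 ...........................#########################............................
240 ...........................########################.............................
```

View pics/s5.png

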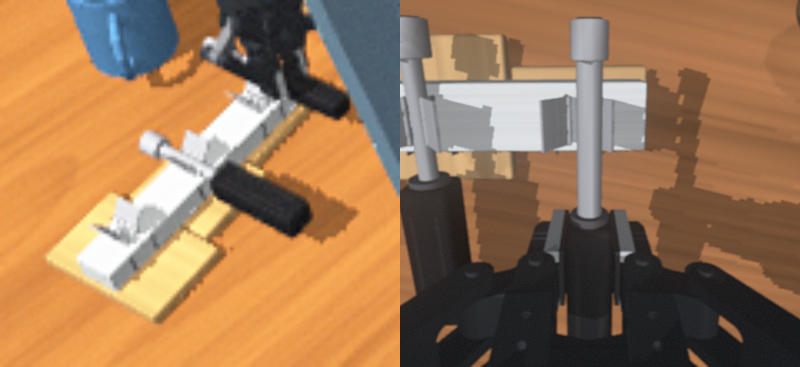

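Both views show the shank over the shallow clip, about 3.5 mm too far to the -y side. I'll correct that and lower to the mouth.

Emit:
jog_arm(series=[-0.1,0.36,-0.5,0,0,0.007,-1,-0.1,0.36,-1,0,0,0.007,-1,-0.1,0.36,-1,0,0,0.007,-1], force=120)

```text
time_s: 5.7
tcp_pos: [0.5932, 0.0715, 0.0626]
orientation: [[0.977, 0.214, -0.001], [0.214, -0.977, 0.0], [-0.001, -0.0, -1.0]]
force: [-0.7, -0.0, -1.6]
width: 0.0173
finger_force: 120.5
```

Emit:
jog_arm(series=[0.1,-0.12,-0.8,0,0,0,-1,0.1,-0.12,-1.4,0,0,0,-1,0.1,-0.12,-1.9,0,0,0,-1,0.1,-0.12,-2.4,0,0,0,-1,0.1,-0.12,-2.8,0,0,0,-1,0.1,-0.12,-3.1,0,0,0,-1,0.1,-0.12,-3.2,0,0,0,-1])

```text
time_s: 6.28
tcp_pos: [0.5944, 0.0702, 0.031]
orientation: [[0.977, 0.213, -0.001], [0.213, -0.977, 0.0], [-0.001, -0.0, -1.0]]
force: [-2.4, 1.2, 8.4]
width: 0.0172
finger_force: 120.3
```

```bash
python3 - <<'E'
from station import env
from h import *
o,s=wrist(env); p=np.array(o["tcp_pos"]);print(p,yaw(o),o["width"],o["force"],o["ft_torque"],o["time_s"])
t=env.snapshot("side"); cv2.imwrite("pics/s6.png",np.hstack([cv2.resize(t["color"][205:315,95:215],(400,367)),s["color"][50:417,90:490]]))
E
```

```text
[0.59440966 0.0702082  0.03097939] 0.2149383674033351 0.017238312108969065 [-2.38039937  1.18799016  8.38561133] [0.27905902 0.42867594 0.09449801] 6.2833
```

View pics/s6.png

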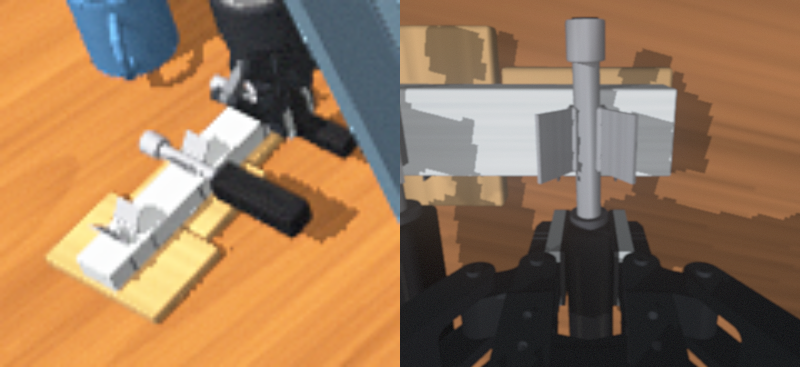

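The picture shows the shank down between the jaws. I'll press slightly more to confirm it has bottomed out.

Emit:
jog_arm(series=[0,0,-0.2,0,0,0,-1,0,0,-0.4,0,0,0,-1,0,0,-0.4,0,0,0,-1])

```text
time_s: 6.63
tcp_pos: [0.5945, 0.0702, 0.0301]
orientation: [[0.977, 0.214, 0.0], [0.214, -0.977, -0.0], [0.0, 0.0, -1.0]]
force: [-11.3, 0.4, 23.1]
width: 0.0172
finger_force: 122.5
```

Emit:
jog_arm(series=[0,0,0.3,0,0,0,-1,0,0,0.3,0,0,0,0,0,0,0.3,0,0,0,0,0,0,0.3,0,0,0,0,0,0,2,0,0,0,0,0,0,5,0,0,0,0,-1,-1,9,0,0,0,0,-4,-3,12,0,0,0,0])

```text
time_s: 7.3
tcp_pos: [0.5618, 0.0428, 0.1455]
orientation: [[0.977, 0.215, 0.005], [0.215, -0.977, -0.0], [0.005, 0.001, -1.0]]
force: [0.3, -1.1, 1.3]
width: 0.0425
finger_force: 0.0
```

Emit:
jog_arm(series=[-1,-4,1,0,0,0,0.4,-1,-8,1,0,0,0,0.4,-1,-8,1,0,0,0,0.4,-1,-8,1,0,0,0,0.4])

```text
time_s: 7.63
tcp_pos: [0.5486, -0.0398, 0.1533]
orientation: [[0.978, 0.209, 0.001], [0.209, -0.978, -0.0], [0.0, 0.0, -1.0]]
force: [0.4, -0.2, -0.2]
width: 0.0599
finger_force: 0.0
```

```bash
python3 - <<'E'
from station import env
from h import *
o,s=wrist(env); p=np.array(o["tcp_pos"]);print(p,yaw(o),o["width"],o["force"],o["time_s"])
t=env.snapshot("side"); cv2.imwrite("pics/s7.png",np.hstack([cv2.resize(t["color"][205:315,115:235],(300,275)),cv2.resize(s["color"],None,fx=.85,fy=.85)[:275]]))
C=np.array([.6378,.0792,.04]);x=np.array([np.cos(.2126),np.sin(.2126),0]);print([px(s,C+k*x)*.85+[300,0] for k in (-.1,-.032,0,.032)])
im=s["color"].astype(int); mx=im.max(2);mn=im.min(2)
cv2.imwrite("pics/w7.png",s["color"])
E
```

```text
[ 0.5486469  -0.03983326  0.15330339] 0.21056199193442568 0.059936407994748815 [ 0.41842773 -0.22907168 -0.23970959] 7.6333
[array([425.33631112, 163.30867518]), array([415.86688328,  81.4818617 ]), array([410.846078  ,  38.09629451]), array([405.40093903,  -8.95600666])]
```

View pics/s7.png

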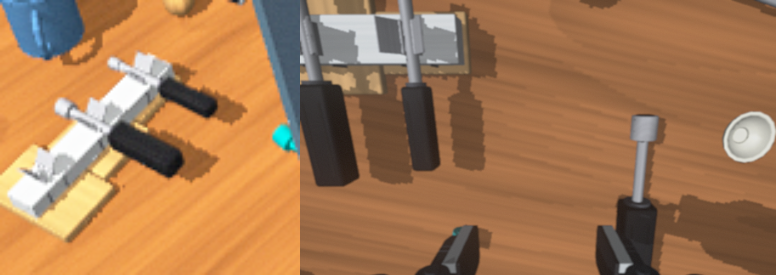

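The picture shows the small driver seated in the shallow clip, handle front at about (416,85) against (416,81) expected, and the medium driver in place. That was my tenth picture, so from here I work by numbers alone. Next is a wrist view from above the large driver.

Emit:
jog_arm(series=[-2,-4,2,0,0,0.012,0.6,-3,-8,4,0,0,0.012,0.6,-3.7,-10.7,5,0,0,0.012,0.6,-3.7,-10.7,5,0,0,0.012,0.6,-3.7,-10.7,5,0,0,0.012,0.6,-3.7,-10.7,5,0,0,0.012,0.6], force=110)

```text
time_s: 8.23
tcp_pos: [0.5115, -0.1431, 0.2025]
orientation: [[0.974, 0.225, -0.001], [0.225, -0.974, 0.002], [-0.001, -0.002, -1.0]]
force: [-0.1, 0.0, -1.2]
width: 0.0684
finger_force: 0.0
```

```bash
cat > m.py <<'E'
from station import env
from h import *
o,s=wrist(env); im=s["color"].astype(int); mx=im.max(2);mn=im.min(2); print(o["tcp_pos"],yaw(o),o["width"],o["time_s"])
dark=(mx<70)&(mx-mn<25); grey=(mx-mn<32)&(mx>85)
f=px(s,(.571-.031,-.1367-.007,.016)); print("pred front",f,"tip",px(s,(.571+.0527,-.1367+.0119,.016)))
v0=int(f[1])
for nm,m,z in (("dark",dark,.032),("grey",grey,.016)):
    for v in range(max(v0-150,0),min(v0+115,420),12):
        u=np.where(m[v,215:345])[0]
        if len(u)>5: a,b=u.min()+215,u.max()+215; p=ray(s,((a+b)/2,v),z)[0]; print(nm,v,a,b,len(u),(p*1000).round(1)[:2])
E
python3 m.py
```

```text
[ 0.5114767  -0.14311479  0.20245131] 0.22729377204960904 0.06844129585844032 8.2333
pred front [286.71436804 156.34585105] tip [287.83854645  55.96138138]
dark 162 272 301 12 [ 537.3 -143.8]
dark 174 271 303 33 [ 526.9 -146.8]
dark 186 271 302 32 [ 516.1 -148.9]
dark 198 271 302 32 [ 505.2 -151.5]
dark 210 271 302 32 [ 494.  -154.1]
dark 222 271 301 31 [ 482.5 -156.4]
dark 234 271 301 31 [ 470.8 -159.1]
dark 246 271 301 31 [ 458.9 -161.9]
dark 258 271 300 30 [ 446.7 -164.4]
grey 66 275 301 27 [ 616.  -126.8]
grey 78 275 301 27 [ 606.5 -129. ]
grey 90 283 293 11 [ 596.9 -131.3]
grey 102 282 292 11 [ 586.9 -132.8]
grey 114 282 292 11 [ 576.9 -135.2]
grey 126 282 292 11 [ 566.7 -137.6]
grey 138 282 292 11 [ 556.3 -140.1]
grey 150 282 292 11 [ 545.8 -142.6]
```

Emit:
jog_arm(series=[1.4,-0.38,-4,0,0,-0.005,0.5,1.4,-0.38,-8,0,0,-0.005,0.5,1.4,-0.38,-12,0,0,-0.005,0.5,1.4,-0.38,-16,0,0,-0.005,0.5,1.4,-0.38,-16,0,0,-0.005,0.5,1.4,-0.38,-16,0,0,-0.005,0.5,1.4,-0.38,-16,0,0,-0.005,0.5])

```text
time_s: 8.87
tcp_pos: [0.5267, -0.1476, 0.0446]
orientation: [[0.975, 0.222, 0.001], [0.222, -0.975, -0.0], [0.001, 0.001, -1.0]]
force: [0.5, -1.0, 0.2]
width: 0.0638
finger_force: 0.0
```

```bash
python3 m.py | head -12
```

```text
[ 0.52668971 -0.14763132  0.04459638] 0.2234765329751345 0.06384709596596194 8.8667
pred front [276.98775868 228.80509109] tip [276.84074452  45.66420973]
dark 234 250 304 38 [ 543.2 -143.1]
dark 246 247 307 51 [ 537.3 -144.4]
dark 258 246 308 63 [ 531.3 -145.7]
dark 270 246 308 63 [ 525.1 -147.1]
dark 282 246 307 62 [ 518.8 -148.3]
dark 294 247 307 61 [ 512.4 -150. ]
dark 306 247 307 61 [ 505.8 -151.5]
dark 318 247 306 60 [ 499.  -152.7]
dark 330 248 306 59 [ 492.2 -154.5]
dark 342 248 305 58 [ 485.1 -155.9]
```

Emit:
jog_arm(series=[0,0.05,-2,0,0,0,0.5,0,0.05,-3.9,0,0,0,0.5,0,0.05,-3.9,0,0,0,0.5,0,0.05,-3.9,0,0,0,-1,0,0.05,-3.9,0,0,0,-1,0,0.05,-3.9,0,0,0,-1,0,0.05,-3.9,0,0,0,-1,0,0.05,-3.9,0,0,0,-1], force=115)

```text
time_s: 9.58
tcp_pos: [0.5271, -0.1485, 0.007]
orientation: [[0.976, 0.22, 0.004], [0.22, -0.976, -0.002], [0.003, 0.002, -1.0]]
force: [-0.6, 0.8, 8.4]
width: 0.03
finger_force: 113.4
```

Emit:
jog_arm(series=[0,0,3,0,0,0,-1,0,0,7,0,0,0,-1,0,1,11,0,0,0,-1,0,4,14,0,0,0,-1,0,8,15,0,0,0,-1,0,12,15,0,0,-0.01,-1,0,16,15,0,0,-0.01,-1,0,20,15,0,0,-0.01,-1])

```text
time_s: 10.25
tcp_pos: [0.5257, 0.0537, 0.1564]
orientation: [[0.978, 0.209, 0.003], [0.209, -0.978, -0.0], [0.003, 0.001, -1.0]]
force: [1.5, 0.3, -1.2]
width: 0.0301
finger_force: 114.1
```

Emit:
jog_arm(series=[0,4,0,0,0,0,-1,0,8,0,0,0,0,-1,0,12,0,0,0,0,-1,0,16,0,0,0,0,-1,1,17.5,0,0,0,0,-1,1,17.5,0,0,0,0,-1,1,17.5,0,0,0,0,-1])

```text
time_s: 10.83
tcp_pos: [0.5357, 0.2281, 0.1552]
orientation: [[0.977, 0.213, 0.001], [0.213, -0.977, -0.0], [0.001, 0.0, -1.0]]
force: [0.3, 0.0, -1.8]
width: 0.0305
finger_force: 114.2
```

```bash
python3 - <<'E'
from station import env
from h import *
o,s=wrist(env); im=s["color"].astype(int); mx=im.max(2);mn=im.min(2)
p=np.array(o["tcp_pos"]); print(p,yaw(o),o["width"],o["force"],o["time_s"])
C=np.array([.6041,.2356,.04]);x=np.array([np.cos(.2126),np.sin(.2126),0]);print("err cm",(C-.0455*x-p)*100, .2126-yaw(o), px(s,C))
# held driver: expected axis pixels (tool x ahead) and steel rows
ax=np.array(o["orientation"])[:,0]; a0=p+[0,0,.009]
for k in (.0135,.0455,.0775,.0995): print("exp",k,px(s,a0+k*ax))
g=(mx-mn<32)&(mx>85)
for v in range(10,300,15):
    u=np.where(g[v,240:320])[0]
    if len(u)>5: print(v,u.min()+240,u.max()+240,len(u))
# rail right end / rear edge check
m=((mx-mn<30)&(mx>200)); ys,xs=np.where(m); print("bright bbox",xs.min(),xs.max(),ys.min(),ys.max())
cv2.imwrite("pics/w8.png",s["color"])
E
```

```text
[0.53565217 0.22811804 0.15522809] 0.21418855064977219 0.03050100608693622 [ 0.29069332  0.00616446 -1.8230492 ] 10.8333
err cm [  2.39722387  -0.2118635  -11.52280863] -0.0015885506497721746 [289.02187067 113.37108957]
exp 0.0135 [278.71426211 260.87350371]
exp 0.0455 [278.65515338 184.75677828]
exp 0.0775 [278.5871865   97.23307305]
exp 0.0995 [278.53422991  29.03871759]
40 263 296 34
55 247 314 68
70 247 313 67
85 247 313 67
100 240 319 80
115 240 319 80
130 240 319 80
145 267 292 26
160 267 292 26
175 268 292 25
190 267 291 25
205 267 291 25
220 268 291 24
235 268 291 24
250 268 290 23
265 268 289 22
280 259 287 29
bright bbox 239 559 87 311
```

Emit:
jog_arm(series=[1.2,-0.1,-1,0,0,0,-1,2.4,-0.2,-3,0,0,0,-1,2.4,-0.2,-6,0,0,0,-1,2.4,-0.2,-8.5,0,0,0,-1,2.4,-0.2,-8.5,0,0,0,-1,2.4,-0.2,-8.5,0,0,0,-1,2.4,-0.2,-8.5,0,0,0,-1], force=120)

```text
time_s: 11.47
tcp_pos: [0.5605, 0.2244, 0.0709]
orientation: [[0.978, 0.209, 0.002], [0.209, -0.978, 0.0], [0.002, 0.0, -1.0]]
force: [-0.8, 0.7, -0.8]
width: 0.0297
finger_force: 118.9
```

```bash
cat > n.py <<'E'
from station import env
from h import *
o,s=wrist(env); im=s["color"].astype(int); mx=im.max(2);mn=im.min(2)
p=np.array(o["tcp_pos"]); C=np.array([.6041,.2356,.04]);x=np.array([np.cos(.2126),np.sin(.2126),0])
print("err cm",(C-.0455*x-[0,0,.009]-p)*100, .2126-yaw(o), o["force"],o["ft_torque"],o["time_s"])
ax=np.array(o["orientation"])[:,0]; a0=p+[0,0,.009]
for k in (.0135,.0455,.0775,.0995): print("exp",k,px(s,a0+k*ax).round(1),"seat",px(s,C+(k-.0455)*x).round(1))
g=(mx-mn<32)&(mx>85)
for v in range(10,300,12):
    u=np.where(g[v,240:320])[0]
    if 5<len(u)<60: print(v,u.min()+240,u.max()+240,len(u))
E
python3 n.py
```

```text
err cm [-0.08365327  0.15851121 -3.99140436] 0.002043273790512723 [-0.75430439  0.74463443 -0.80945412] [ 0.04790954  0.00254522 -0.01983412] 11.4667
exp 0.0135 [278.7 260.9] seat [275.4 228.8]
exp 0.0455 [278.7 184.7] seat [275.  167.7]
exp 0.0775 [278.6  97.2] seat [274.6  99.6]
exp 0.0995 [278.5  29. ] seat [274.3  48.1]
118 267 292 26
202 250 291 25
214 268 291 24
226 268 291 24
238 268 290 23
250 268 290 23
262 267 290 24
```

Emit:
jog_arm(series=[-0.05,0.12,-1,0,0,0.002,-1,-0.05,0.12,-1.7,0,0,0.002,-1,-0.05,0.12,-2.3,0,0,0.002,-1,-0.05,0.12,-2.8,0,0,0.002,-1,-0.05,0.12,-3.2,0,0,0.002,-1,-0.05,0.12,-3.6,0,0,0.002,-1,-0.05,0.12,-4,0,0,0.002,-1,-0.05,0.12,-4.1,0,0,0.002,-1])

```text
time_s: 12.18
tcp_pos: [0.5591, 0.2266, 0.0302]
orientation: [[0.977, 0.213, 0.001], [0.213, -0.977, 0.0], [0.001, 0.0, -1.0]]
force: [-9.0, -1.6, 23.7]
width: 0.03
finger_force: 122.3
```

```bash
python3 n.py
```

```text
err cm [ 0.05527118 -0.06183489  0.08069654] -0.0015620143283843202 [-8.97246844 -1.61029057 23.73213316] [-0.10128867  0.76427718  0.03626571] 12.1833
exp 0.0135 [278.7 260.9] seat [280.5 260.8]
exp 0.0455 [278.6 184.8] seat [280.7 184.2]
exp 0.0775 [278.6  97.3] seat [280.9  96. ]
exp 0.0995 [278.5  29.1] seat [281.1  27.3]
118 267 293 27
130 267 293 27
226 240 319 38
238 268 291 24
250 268 291 24
262 267 289 23
```

It bottomed with the same signature as the small one (about 23 N up). I'll release, retreat, and check from above.

Emit:
jog_arm(series=[0,0,0.2,0,0,0,-1,0,0,0.2,0,0,0,0.15,0,0,0.2,0,0,0,0.15,0,0,0.2,0,0,0,0.15,0,0,2,0,0,0,0.15,0,0,5,0,0,0,0.15,-1,-1,9,0,0,0,0.15,-3,-3,12,0,0,0,0.15])

```text
time_s: 12.9
tcp_pos: [0.531, 0.1974, 0.1497]
orientation: [[0.977, 0.213, 0.003], [0.213, -0.977, 0.001], [0.003, -0.0, -1.0]]
force: [1.5, 0.1, 1.2]
width: 0.0489
finger_force: 0.0
```

Emit:
jog_arm(series=[-2,-3,3,0,0,0,0.15,-4,-5,5,0,0,0,0.15,-4,-5,5,0,0,0,0.15,-4,-5,5,0,0,0,0.15,-4,-5,5,0,0,0,0.15])

```text
time_s: 13.32
tcp_pos: [0.4893, 0.1465, 0.1978]
orientation: [[0.977, 0.211, 0.0], [0.211, -0.977, 0.0], [0.0, -0.0, -1.0]]
force: [0.3, 0.1, 0.0]
width: 0.0492
finger_force: 0.0
```

```bash
cat > k.py <<'E'
from station import env
from h import *
o,s=wrist(env); im=s["color"].astype(int); mx=im.max(2);mn=im.min(2); print(o["tcp_pos"],o["width"],o["force"],o["time_s"])
C0=np.array([.62095,.15744,.04]);th=.2126;x=np.array([np.cos(th),np.sin(th),0]);y=np.array([-np.sin(th),np.cos(th),0])
dark=(mx<70)&(mx-mn<25)
for nm,k,h,L in (("large",.08,.016,.105),("medium",0,.013,.085),("small",-.08,.010,.070)):
    C=C0+k*y; print(nm,"front",px(s,C-.032*x).round(),"back",px(s,C-(.032+L)*x).round())
    for d in (.036,.05,.07,.09):   # where along handle: centre row across, compared in rail frame at handle top
        q=px(s,C-d*x+[0,0,h])
        if not(0<q[1]<419 and 0<q[0]<559): continue
        v=int(round(q[1])); a=b=int(round(q[0]))
        while a>0 and dark[v,a-1]: a-=1
        while b<559 and dark[v,b+1]: b+=1
        w=[(ray(s,(e,v),.04+h)[0]-C0) for e in (a,b)]
        print("  d",d,"y left/right mm",[round(1000*float(e@y),1) for e in w])
    # handle front/back rows along axis: dark extent at handle top
    t=np.arange(-.02,.18,.001); on=[]
    for d in t:
        q=px(s,C-d*x+[0,0,h]); i,j=int(round(q[1])),int(round(q[0]))
        if 0<=i<420 and 0<=j<560 and dark[i,j]: on.append(d)
    if on: print("  dark along -x from",round(min(on),3),"to",round(max(on),3),len(on))
E
python3 k.py
```

```text
[0.48933304 0.14652247 0.19780156] 0.04922919890044038 [0.3421328  0.12945211 0.0343817 ] 13.3167
large front [199.  72.] back [207. 200.]
  d 0.036 y left/right mm [80.1, 80.1]
  d 0.05 y left/right mm [87.2, 62.0]
  d 0.07 y left/right mm [94.9, 62.2]
  d 0.09 y left/right mm [95.0, 62.4]
  dark along -x from 0.039 to 0.138 100
medium front [300.  72.] back [299. 177.]
  d 0.036 y left/right mm [12.4, -9.6]
  d 0.05 y left/right mm [13.1, -10.7]
  d 0.07 y left/right mm [13.1, -10.6]
  d 0.09 y left/right mm [13.0, -10.4]
  dark along -x from 0.035 to 0.116 82
small front [402.  72.] back [393. 160.]
  d 0.036 y left/right mm [-79.7, -79.7]
  d 0.05 y left/right mm [-65.5, -86.6]
  d 0.07 y left/right mm [-65.8, -86.5]
  d 0.09 y left/right mm [-65.9, -87.0]
  dark along -x from 0.037 to 0.104 68
```

```bash
python3 - <<'E'
from station import env
from h import *
s=env.snapshot("side"); im=s["color"].astype(int); mx=im.max(2);mn=im.min(2)
C0=np.array([.62095,.15744,.04]);th=.2126;x=np.array([np.cos(th),np.sin(th),0]);y=np.array([-np.sin(th),np.cos(th),0])
dark=(mx<70)&(mx-mn<30)
for nm,k,L,T in (("large",.08,.105,.054),("medium",0,.085,.05),("small",-.08,.07,.046)):
    C=C0+k*y; q=px(s,C-(.032+L/2)*x); hi=px(s,C-(.032+L/2)*x+[0,0,.01])
    e=[px(s,C-(.032+f*L)*x) for f in (0,1)]
    for c in comps(dark,*[int(a) for a in (q[0]-45,q[1]-35,q[0]+45,q[1]+35)],30):
        M=cv2.moments(c.reshape(-1,1,2)); r=cv2.fitLine(np.float32(c),cv2.DIST_L2,0,.01,.01).ravel()[:2]
        print(nm,"exp",q.round(1),"10mm up",hi.round(1),"got",round(M["m10"]/M["m00"],1),round(M["m01"]/M["m00"],1),"dir",np.degrees(np.arctan(r[1]/r[0])).round(1),"exp dir",np.degrees(np.arctan((e[1]-e[0])[1]/(e[1]-e[0])[0])).round(1))
    t=px(s,C+T*x-.01*x); i,j=int(t[1]),int(t[0]); P=(mx-mn<40)&(mx>110)
    for c in comps(P,j-12,i-12,j+12,i+12,10): print("   socket exp",t.round(1),"10mm up",px(s,C+T*x-.01*x+[0,0,.01]).round(1),"got",c.mean(0).round(1),len(c))
E
```

```text
large exp [155.3 287. ] 10mm up [154.4 284.8] got 156.7 288.5 dir 29.1 exp dir 28.1
large exp [155.3 287. ] 10mm up [154.4 284.8] got 173.0 264.5 dir 27.3 exp dir 28.1
   socket exp [119.3 267.7] 10mm up [118.2 265.5] got [124.5 270.6] 61
medium exp [172.4 264. ] 10mm up [171.7 261.8] got 155.9 287.6 dir 26.2 exp dir 26.5
medium exp [172.4 264. ] 10mm up [171.7 261.8] got 173.0 264.5 dir 27.3 exp dir 26.5
medium exp [172.4 264. ] 10mm up [171.7 261.8] got 189.9 243.8 dir 25.1 exp dir 26.5
medium exp [172.4 264. ] 10mm up [171.7 261.8] got 156.3 234.7 dir 27.2 exp dir 26.5
   socket exp [141.  248.3] 10mm up [140.1 246.1] got [146.  251.6] 63
small exp [188.7 243.4] 10mm up [188.1 241.1] got 173.0 264.5 dir 27.3 exp dir 25.1
small exp [188.7 243.4] 10mm up [188.1 241.1] got 189.9 243.8 dir 25.1 exp dir 25.1
small exp [188.7 243.4] 10mm up [188.1 241.1] got 162.8 221.6 dir -28.5 exp dir 25.1
   socket exp [161.1 230.5] 10mm up [160.3 228.2] got [169.  234.5] 41
```

```bash
python3 -c "
from station import env
print(env.finish_job())"
```

```text
the job is handed in; nothing more can be done
None
```

I pressed the large driver into the deep-end clip and the small one into the shallow-end clip, left the medium in the middle, and handed the job in at about 13 s; final camera measurements put all three seated, level and square, but no verdict came back.

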